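# Wedge up the short foot of a rocking balance

## Robot

A 7-joint arm with a two-finger parallel gripper is mounted at the origin on a cart in front of the work surface, level with it; the furniture and walls round the work are solid. World frame = base frame: x ahead of the robot, y to its left, z up, the work surface at z = 0. Lengths are in m, angles in rad, forces in N, time in s.
With the tool pointing down it reaches from about 0.425 to 1.025 m from the base axis. Payload 9.4 kg.
Tool frame: the origin (TCP) lies on the centre line of the jaws, within the pads' length; the fingertips stand 22 mm ahead of it and the grasp point (between the pads) lies 3 mm ahead of it; z points along the fingers, y is the line along which they close (so a half turn about z gives the same grasp; the last joint's range is limited). The gripper opens to 85 mm and grips with 20 to 120 N. Pads are 22 mm wide; open, the fingers measure 114 mm over their backs; the gripper's body (76 mm by 85 mm) begins 54 mm behind the grasp point. The pads swing forward as they close: fully open they stand 13 mm farther back than shut.
Start: joints at [1.244, 0.599, -0.003, 1.599, 0.002, 0.943, -0.08], TCP at [0.179, -0.702, 0.253] pointing down, gripper open.
Joint ranges: [-2.57, 2.57], [-0.35, 1.97], [-1.29, 1.29], [0.11, 2.56], [-1.05, 4.19], [0.11, 1.86], [-2.63, 2.63]. Speed limits (rad/s): [2.22, 2.22, 3.01, 3.01, 3.14, 3.14, 3.14].

## Interface

Orientations are given as a unit quaternion [x, y, z, w].
In Python, from plant import env gives the robot as it stands.
- The arm moves only by the tool apply_moves, never from a script. Its argument "rows" is a list of rows, each a list of 7 numbers: the shift along the world's x, y, z in m, then the turn, a rotation vector about the world's x, y, z in rad, then the gripper's target within -1 to 1 (fully open at 1, half-way at 0, shut at -1). In form: [[x, y, z, rx, ry, rz, jaw], ...]. A call has 1 to 5 rows; each row shifts and turns the commanded pose from where the row before left it; what a row does not reach is not made up. A row lasts 1/10 s, in which the tool goes at most 50 mm and 8.59 degrees, less where a joint would pass 70% of its speed; a pose out of reach is approached as far as the arm can. A call is refused whole if a number of a shift passes 0.05 or a number of a turn 0.15, either way. A call with a gripper value outside its range is refused whole. The fingers move at their own pace and stop on an object; the grip force is fixed at half the most. Time passes only in rows, so rows that do not move let the fingers close. It gives the time, the measured TCP pose, the force, the opening and the grip force at its end, in the units of the state.
- env.get_obs(): the state, without advancing time (a new reading comes with each control period).
- env.capture(name): name is "scene" or "top" or "wrist"; returns the picture (480x640x3 uint8, red, green, blue); there is no depth.
- env.camera_info(name): a dict with "K" (3x3 intrinsics, pixels), "R" (3x3) and "t" (3): a world point X has camera coordinates R X + t. Camera axes: x right, y down, z forward; pixel columns grow to the right and rows downward; lengths in m; the calibration is good to about 2 mm. A picture is of the moment at which its call begins: read the wrist's pose just before it. camera_info takes no time and is no camera call; for the wrist camera it gives the pose at the moment of the call.
- env.finish_job(): hands the job in; it is judged then, once.
The state is a dict: "time_s": time; "q": joint angles; "dq": joint speeds; "joint_torque": joint torques, N m; "tool_pos": TCP position; "tool_rot": TCP orientation; "ft_force": force on the tool from outside, world axes, zero at the start; "moment": the same for the moment, N m; "finger_gap": opening from 0.0 (shut) to 1.0 (fully open); "grasp_force": force on a finger pad.
Only numpy, scipy, OpenCV 4.12 (cv2) and the standard library are available. Lean on these libraries where they do the work, as an engineer would, in place of code of your own. Each camera call takes 0.05 s, during which the arm holds its last target. There are 200 camera calls.

## Task

The laboratory balance leans and rocks because its front right foot has seized too short: pick up the steel wedge, lay it flat on the bench at the balance's right side with the thin end towards that foot, and push it gently in under the foot until you feel it go firm, so that the balance stands level with all four feet carrying their share. Stop there, because driven on by a few millimetres the wedge jacks the neighbouring feet off the bench; then let go and leave the wedge in place. Do not touch or shove the balance itself, keep the vial standing on its pan, and leave the other things on the bench where they are.

Things in the scene. Friction and masses are not known exactly. Their poses are not given: they have to be found in the camera images.
- balance: Top-pan balance, white shell, 3 kg, 160 mm deep (x, to its back), 200 wide (y, to its left, seen from the front); upright sides 18 to 56 mm up, steel pan 72 mm up. Origin: middle of the footprint, at sole level. Dark display in front, facing the robot. As found it leans 1.4 to 2.7 degrees to its front right corner, rear left foot in the air; it stands level once no foot hangs and none is jacked up.
- foot_fr: Front right foot, the short one: domed black rubber, 29 mm across, a cap of a 25 mm radius ball, seized 2.4 to 4.4 mm too high (by how much is not measured). Origin: the foot's axis at sole level, x -60, y -82 mm in the balance's frame, 18 mm inside the right side of the shell; the dome's lowest point is that much above it. Axes as the balance's. As found it rests on the bench with about 2 N.
- foot_fl: Front left foot, same shape. Origin: lowest point of its dome, at sole level, at x -60, y +82 mm in the balance's frame. It carries from the start and comes off the bench if the wedge is driven too far.
- foot_rr: Rear right foot, same shape. Origin: lowest point of its dome, at sole level, at x +60, y -82 mm in the balance's frame. It carries from the start and comes off the bench if the wedge is driven too far.
- foot_rl: Rear left foot, same shape. Origin: the foot's axis at sole level, x +60, y +82 mm in the balance's frame; the dome's lowest point is 0 to 1.8 mm above it (by how much is not measured, so how far the wedge must go can only be felt). It hangs 2 to 7 mm clear until the wedge has raised the short foot; when it meets the bench the balance is firm.
- wedge: Plain dark steel wedge, 150 mm long, 30 wide, 0.3 kg, lying flat to the right of the balance. Its back 40 mm (heel) are a block 15 mm high with upright sides; then the top, from 10.7 mm, slopes down 1 in 12 over 110 mm to a 1.5 mm thick tip. Origin: middle of its underside; x points from heel to tip, z up. Friction on bench and rubber is 0.5 to 0.7, so it stays where it is left.
- wedge_tip (a point): Middle of the thin end, on the underside, 75 mm ahead of the wedge's origin; axes as the wedge's. The tip touches the dome about 8 mm before its middle. Pushing takes 3 to 8 N while only the short foot rises; firm is met 15 to 70 mm further in. Then the push climbs, within 2 to 4 mm, to 13 to 24 N, where other feet come off; stopped at 10 to 13 N, all four feet carry well.
- wedge_heel (a point): Middle of the top of the heel block, 55 mm behind the wedge's origin and 15 mm up; axes as the wedge's. The place to grip, across the 30 mm width.
- pan_vial: sample vial with white cap, 22 mm across, 50 mm tall, standing on the balance's pan; origin: middle of its underside
- spare_vial: sample vial with blue cap, 22 mm across, 50 mm tall, standing left of the balance; origin: middle of its underside
- tweezers: steel tweezers, 124 mm long, lying left of the balance; origin: middle of the underside
- petri_dish: shallow glass dish, 86 mm across, 12 mm high, left of the balance; origin: middle of its underside
- small_beaker: empty glass beaker, 54 mm across, 72 mm high, far left near the bench's front edge; origin: middle of its underside
- marker: felt marker with blue cap, 124 mm long, 18 mm thick, lying at the right beyond the wedge; origin: middle of its underside
- cylinder: measuring cylinder on a plastic foot, 58 mm across the foot, 190 mm tall, standing at the back right; origin: middle of its underside

How it is judged:
At the end, for the whole second after the job is handed in: The wedge lies flat on the bench under the front right foot and carries it with more than 3 N, each of the other three feet bears on the bench with more than 3 N, the balance is level within 1.3 degrees, the vial stands on the pan, and everything is at rest (contact force between wedge and foot_fr above 3 N and contact force between each of foot_fl, foot_rr, foot_rl and anything else above 3 N and angle between balance's own z axis and vertical below 0.0225 rad and angle between wedge's own z axis and vertical below 0.05 rad and linear speed of each of balance, wedge below 0.01 m/s and angle between pan_vial's own z axis and vertical below 0.1 rad and z of pan_vial in the frame of balance above 0.065 m); the robot touches nothing.
It fails at once if the wedge is rammed: more than 25 N between wedge and balance (contact force between wedge and balance above 25 N).
It fails at once if the balance is shoved more than 10 mm (distance of balance from where it was at the start of the episode above 0.01 m).
It fails at once if the robot touches the balance with more than 2 N (contact force between any of the fingers, the arm and balance above 2 N).
It fails at once if the vial on the pan falls over (angle between pan_vial's own z axis and vertical above 0.4 rad).
It fails at once if another thing on the bench is moved more than 20 mm (distance of any of spare_vial, tweezers, petri_dish, small_beaker, marker, cylinder from where it was at the start of the episode above 0.02 m).
It also fails if it takes over 70 s, if anything falls off the work surface, if the arm or the gripper's body presses on something with over 40 N, if the wrist force passes 120 N, or if a joint passes its speed limit or range.

## Working session

There is one attempt and no reset: what is moved stays moved. The work goes in short steps, Python scripts to look and compute and a tool call to move; the robot and the scene stay as the last step left them, time stands still between calls to the robot, and variables do not carry over. Pictures are saved under pics/ and viewed, at most 10 in all, crops included, and the job is handed in when it is done.

Besides the shell and the picture viewer there is one more tool, called after ">>>" in YAML: its name, and indented under it one key for each argument. apply_moves: Moves the arm, as the interface text tells. Its arguments: {"type":"object","properties":{"rows":{"type":"array"}},"required":["rows"]}

```bash
mkdir -p pics; ls
python3 - <<'E'
from plant import env
import cv2,numpy as np
o=env.get_obs();print({k:np.round(v,3).tolist() for k,v in o.items()})
for n in("scene","top"):
    im=env.capture(n);cv2.imwrite(f"pics/{n}0.png",im[:,:,::-1]);c=env.camera_info(n);print(n,np.round(c["K"],1).tolist(),np.round(c["R"],3).tolist(),np.round(c["t"],3))
E
```

```text
pics
{'time_s': 0.0, 'q': [1.244, 0.6, -0.003, 1.6, 0.002, 0.943, -0.08], 'dq': [-0.001, 0.001, -0.001, -0.002, -0.001, -0.001, -0.0], 'joint_torque': [-0.001, -77.646, 1.565, -25.801, 0.012, 0.009, 0.0], 'tool_pos': [0.179, -0.702, 0.252], 'tool_rot': [0.992, 0.125, -0.0, -0.001], 'ft_force': [-0.779, -0.93, 0.316], 'moment': [-0.016, -0.011, 0.025], 'grasp_force': 0.0, 'finger_gap': 0.999}
scene [[453.9, 0.0, 319.6], [0.0, 453.9, 235.6], [0.0, 0.0, 1.0]] [[-0.879, -0.476, -0.022], [-0.265, 0.529, -0.806], [0.396, -0.703, -0.591]] [0.464 0.192 0.963]
top [[616.9, 0.0, 322.6], [0.0, 616.9, 231.0], [0.0, 0.0, 1.0]] [[-0.149, -0.989, 0.008], [-0.949, 0.141, -0.282], [0.278, -0.05, -0.959]] [0.078 0.528 1.462]
```

View pics/top0.png

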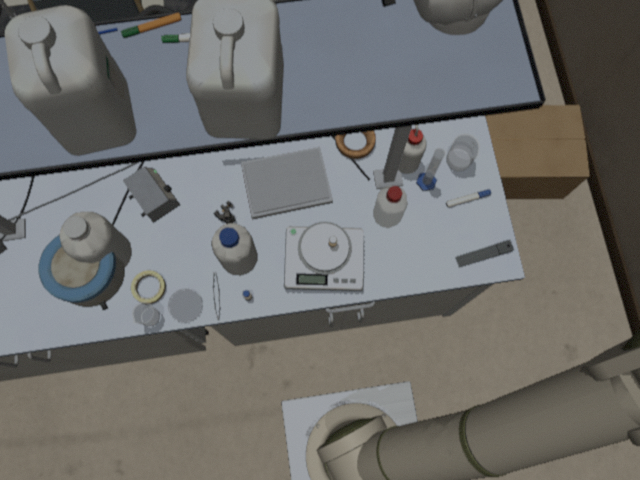

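View pics/scene0.png

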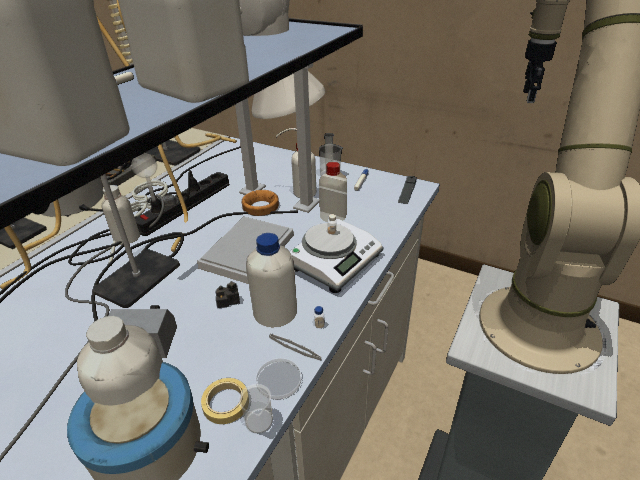

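```bash
cat > h.py <<'E'
import numpy as np,cv2
def ray(c,uv,z):
    K,R,t=(np.array(c[k]) for k in("K","R","t"));o=-R.T@t
    d=R.T@np.linalg.inv(K)@np.r_[uv,1.];return o+d*(z-o[2])/d[2]
def proj(c,X):
    p=np.array(c["K"])@(np.array(c["R"])@np.array(X)+c["t"]);return p[:2]/p[2]
E
python3 - <<'E'
from plant import env
from h import *
im=cv2.imread("pics/top0.png");c=env.camera_info("top")
cv2.imwrite("pics/crop0.png",cv2.resize(im[180:310,270:530],None,fx=3,fy=3,interpolation=cv2.INTER_CUBIC))
g=im.max(2);m=np.zeros_like(g);m[232:275,448:520]=(g[232:275,448:520]<120)*255
n,l,s,_=cv2.connectedComponentsWithStats(m);i=1+s[1:,4].argmax();print(s[i])
p=np.argwhere(l==i)[:,::-1].astype(np.float32)
W=np.array([ray(c,q,0.005)[:2] for q in p]).astype(np.float32);print(cv2.minAreaRect(W))
b=cv2.boxPoints(cv2.minAreaRect(W));print(b)
for q in[(287,227),(364,228),(364,291),(284,290)]:print(q,ray(c,q,.05).round(3))
E
```

```text
[456 240  58  27 691]
((0.4325781762599945, -0.41023921966552734), (0.03312251344323158, 0.15362554788589478), 9.589239120483398)
[[ 0.40345258 -0.33725855]
 [ 0.42904407 -0.48873755]
 [ 0.46170378 -0.4832199 ]
 [ 0.43611228 -0.3317409 ]]
(287, 227) [0.565 0.086 0.05 ]
(364, 228) [ 0.534 -0.107  0.05 ]
(364, 291) [ 0.374 -0.08   0.05 ]
(284, 290) [0.405 0.115 0.05 ]
```

View pics/crop0.png

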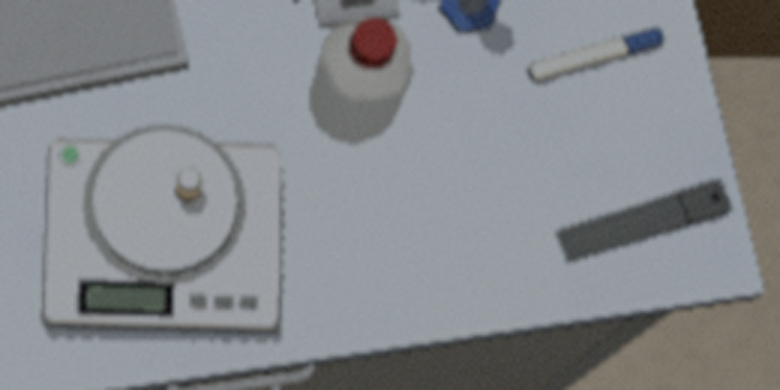

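The top view shows the wedge at about (485,253), heel at the right (505,247), already pointing mostly along +y. The balance is at (325,258) and the marker at (468,198). I'll go above the heel.

>>> apply_moves:
  rows:
    - [0.026, 0.024, -0.01, 0, 0, 0.149, 1]
    - [0.026, 0.024, -0.01, 0, 0, 0.149, 1]
    - [0.026, 0.024, -0.01, 0, 0, 0.149, 1]
    - [0.026, 0.024, -0.01, 0, 0, 0.149, 1]
    - [0.026, 0.024, -0.01, 0, 0, 0.149, 1]

```text
time_s: 0.6
tool_pos: [0.31, -0.5813, 0.2027]
tool_rot: [0.877, 0.48, -0.0, -0.0]
ft_force: [0.2, -0.6, 0.6]
finger_gap: 1.006
grasp_force: 0.0
```

>>> apply_moves:
  rows:
    - [0.026, 0.024, -0.01, 0, 0, 0.149, 1]
    - [0.026, 0.024, -0.01, 0, 0, 0.149, 1]
    - [0.026, 0.024, -0.01, 0, 0, 0.149, 1]
    - [0.026, 0.024, -0.01, 0, 0, 0.149, 1]
    - [0.028, 0.024, -0.01, 0, 0, 0.146, 1]

```text
time_s: 1.1
tool_pos: [0.4417, -0.4615, 0.1527]
tool_rot: [0.644, 0.765, -0.0, -0.0]
ft_force: [0.4, -0.9, -0.0]
finger_gap: 1.006
grasp_force: 0.0
```

>>> apply_moves:
  rows:
    - [0, 0, 0, 0, 0, 0, 1]
    - [0, 0, 0, 0, 0, 0, 1]
    - [0, 0, 0, 0, 0, 0, 1]

```text
time_s: 1.4
tool_pos: [0.4401, -0.4635, 0.1531]
tool_rot: [0.647, 0.762, -0.0, -0.0]
ft_force: [0.6, -0.9, 0.4]
finger_gap: 1.002
grasp_force: 0.0
```

Run:
```python
from plant import env
from h import *
from scipy.spatial.transform import Rotation as Ro
o=env.get_obs();c=env.camera_info("wrist");im=env.capture("wrist")[:,:,::-1];cv2.imwrite("pics/w1.png",im)
print(o["tool_pos"],Ro.from_quat(o["tool_rot"]).as_matrix().round(3).tolist(),o["q"],o["ft_force"])
print("heel exp",proj(c,[.442,-.464,.015]),"tip exp",proj(c,[.42,-.336,0]))
```

```text
[ 0.4401304  -0.46348218  0.15314032] [[-0.163, 0.987, -0.001], [0.987, 0.163, -0.0], [-0.0, -0.001, -1.0]] [ 0.97157317  0.63974589 -0.38087493  1.87048909  0.35392625  0.69842389
  0.54825478] [ 0.63897038 -0.85659287  0.4095478 ]
heel exp [321.69577471 239.77211873] tip exp [320.69590812  65.40928118]
```

View pics/w1.png

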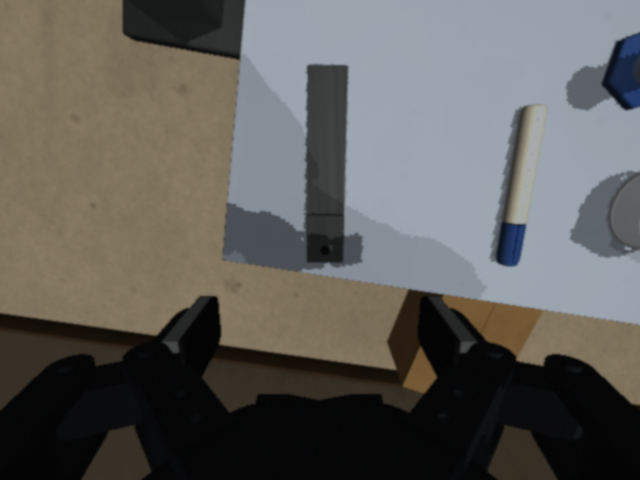

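Wrist view: heel centre at about (324,239), tip at (327,66), as predicted to within 2 mm and 1.5°. Descending.

>>> apply_moves:
  rows:
    - [0.003, 0, -0.03, 0, 0, -0.02, 1]
    - [0, 0, -0.03, 0, 0, 0, 1]
    - [0, 0, -0.03, 0, 0, 0, 1]
    - [0, 0, -0.02, 0, 0, 0, 1]
    - [0, 0, -0.01, 0, 0, 0, 0.2]

```text
time_s: 1.95
tool_pos: [0.4426, -0.4631, 0.0317]
tool_rot: [0.655, 0.756, -0.0, -0.001]
ft_force: [0.4, -0.2, 0.7]
finger_gap: 0.859
grasp_force: 0.0
```

>>> apply_moves:
  rows:
    - [0, 0, -0.004, 0, 0, 0, 0.1]
    - [0, 0, 0, 0, 0, 0, -0.1]
    - [0, 0, 0, 0, 0, 0, -0.1]
    - [0, 0, 0, 0, 0, 0, -0.1]

```text
time_s: 2.35
tool_pos: [0.4445, -0.463, 0.0304]
tool_rot: [0.654, 0.757, -0.0, 0.001]
ft_force: [0.1, -0.2, 0.1]
finger_gap: 0.449
grasp_force: 0.0
```

>>> apply_moves:
  rows:
    - [0, 0, -0.003, 0, 0, 0, -0.1]
    - [0, 0, -0.002, 0, 0, 0, -1]
    - [0, 0, 0, 0, 0, 0, -1]
    - [0, 0, 0, 0, 0, 0, -1]
    - [0, 0, 0, 0, 0, 0, -1]

```text
time_s: 2.85
tool_pos: [0.4445, -0.4628, 0.0255]
tool_rot: [0.654, 0.757, -0.0, 0.001]
ft_force: [-2.8, 1.4, 13.0]
finger_gap: 0.337
grasp_force: 58.9
```

Run:
```python
from plant import env
from h import *
from scipy.spatial.transform import Rotation as Ro
o=env.get_obs()
print(o["tool_pos"],Ro.from_quat(o["tool_rot"]).as_matrix().round(3).tolist(),o["ft_force"],o["moment"],o["grasp_force"],o["finger_gap"])
```

```text
[ 0.4444774  -0.46277176  0.02554865] [[-0.146, 0.989, 0.001], [0.989, 0.146, -0.001], [-0.001, 0.0, -1.0]] [-2.77799583  1.35798611 12.96162414] [0.36066682 0.47277727 0.01255341] 58.893070220947266 0.3367549554421813
```

>>> apply_moves:
  rows:
    - [0, 0, 0.015, 0, 0, 0, -1]
    - [0, 0, 0.02, 0, 0, 0.02, -1]
    - [-0.003, 0.03, 0, 0, 0, 0, -1]
    - [-0.003, 0.03, 0, 0, 0, 0, -1]
    - [-0.003, 0.03, 0, 0, 0, 0, -1]

```text
time_s: 3.35
tool_pos: [0.4348, -0.3718, 0.0599]
tool_rot: [0.646, 0.763, 0.0, 0.0]
ft_force: [0.6, 0.0, -3.0]
finger_gap: 0.332
grasp_force: 60.7
```

>>> apply_moves:
  rows:
    - [-0.003, 0.03, 0, 0, 0, 0, -1]
    - [-0.003, 0.03, 0, 0, 0, 0, -1]
    - [0, 0.03, 0, 0, 0, 0, -1]
    - [0, 0.02, 0, 0, 0, 0, -1]
    - [0, 0, 0, 0, 0, 0, -1]

```text
time_s: 3.85
tool_pos: [0.4296, -0.2593, 0.0598]
tool_rot: [0.644, 0.765, 0.0, -0.0]
ft_force: [1.0, -0.6, -3.4]
finger_gap: 0.33
grasp_force: 60.8
```

Run:
```python
from plant import env
from h import *
from scipy.spatial.transform import Rotation as Ro
o=env.get_obs();c=env.camera_info("wrist");im=env.capture("wrist")[:,:,::-1];cv2.imwrite("pics/w2.png",im)
np.save("w2.npy",c,allow_pickle=True)
print(o["tool_pos"],Ro.from_quat(o["tool_rot"]).as_matrix().round(3).tolist(),o["ft_force"],o["q"])
print(-np.array(c["R"]).T@c["t"],"foot exp",proj(c,[.397,-.067,0]))
c=env.camera_info("top");im=env.capture("top")[:,:,::-1]
cv2.imwrite("pics/t2.png",cv2.resize(im[210:310,270:450],None,fx=4,fy=4,interpolation=cv2.INTER_CUBIC))
```

```text
[ 0.42956034 -0.2593103   0.05983033] [[-0.17, 0.985, -0.0], [0.985, 0.17, 0.001], [0.001, -0.0, -1.0]] [ 0.9968391  -0.64031489 -3.4389804 ] [ 0.56216267  0.66302747 -0.18965383  2.23996377  0.44051052  0.2730322
  0.15635141]
[ 0.4175163  -0.19174759  0.18024141] foot exp [ 320.99472823 -162.72817208]
```

View pics/w2.png

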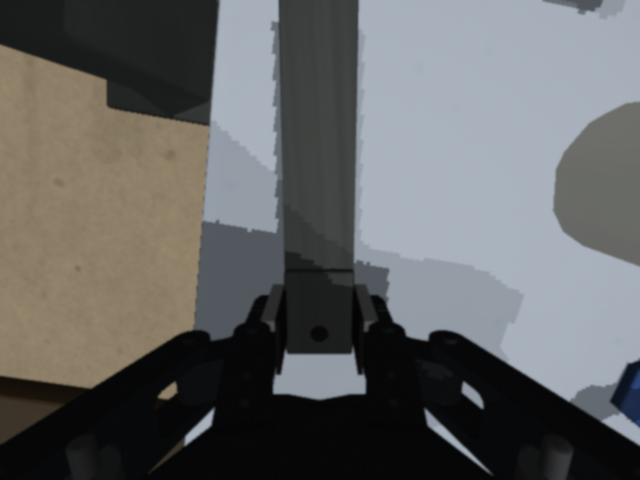

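View pics/t2.png

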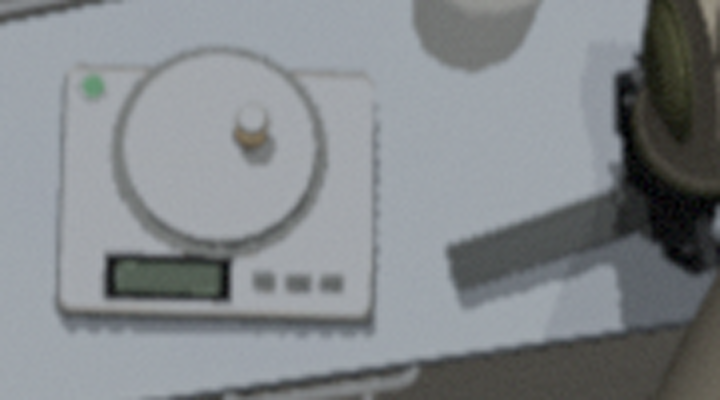

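Wrist view: wedge held straight (column 319 throughout), its top edges parallel to the image. Top crop: balance corners at crop pixels (374,318), (375,75), (58,312) and (67,66), with the wedge tip at (458,275).

Run:
```python
from plant import env
from h import *
c=env.camera_info("top");R=np.array(c["R"]);print("cam",-R.T@c["t"])
P=np.array([ray(c,np.array(p)/4+[270,210]-.375,z)[:2] for p,z in[((374,318),.051),((375,75),.054),((58,312),.056),((67,66),.059)]])
fr,rr,fl,rl=P;print(P.round(4),[np.linalg.norm(a-b).round(4) for a,b in((fr,rr),(fl,rl),(fr,fl),(rr,rl))])
m=P.mean(0);ex=(rr-fr+rl-fl);ey=(fl-fr+rl-rr)
a=np.arctan2(ex[1],ex[0]);b=np.arctan2(-ey[0],ey[1]);t=(a+b)/2;print(m,a,b)
e=np.array([np.cos(t),np.sin(t)]);n=np.array([-e[1],e[0]])
f=m-.06*e-.082*n;print("foot",f, "side fr", m-.06*e-.1*n)
for q in((452,262),(468,305)):print("tip edge",ray(c,np.array(q)/4+[270,210],.04))
```

```text
cam [0.1068768  0.07572283 1.55114807]
[[ 0.3786 -0.0785]
 [ 0.532  -0.105 ]
 [ 0.4101  0.1136]
 [ 0.5649  0.0871]] [np.float64(0.1556), np.float64(0.1571), np.float64(0.1947), np.float64(0.1949)]
[0.47140162 0.00428388] -0.16997718778450863 -0.16609805626374438
foot [ 0.3985324  -0.06652626] side fr [ 0.39552194 -0.08427273]
tip edge [ 0.40737956 -0.13468784  0.04      ]
tip edge [ 0.3790064  -0.13972932  0.04      ]
```

Run:
```python
from plant import env
from h import *
c=env.camera_info("top");im=cv2.imread("pics/t2.png")
d=np.array([-.17,.985]);n=np.array([.985,.17]);T=np.array([.4296,-.2593])+.13*d
for z in(.0343,.0358):
  for s in(-.015,.015):print("exp",z,s,(proj(c,[*(T+s*n),z])-[270,210])*4)
  print("exp 60mm back",[((proj(c,[*(T-.06*d+s*n),z+.005])-[270,210])*4).round(1) for s in(-.015,.015)])
g=cv2.cvtColor(im,6)
for x in(460,470,500,540):print(x,[(y,int(g[y,x])) for y in range(200,325,5)])
```

```text
exp 0.0343 -0.015 [453.80071626 286.82199399]
exp 0.0343 0.015 [437.54504762 242.36528022]
exp 60mm back [array([544.6, 255.7]), array([527.8, 211.4])]
exp 0.0358 -0.015 [454.04688171 286.33487974]
exp 0.0358 0.015 [437.77487371 241.83942931]
exp 60mm back [array([544.9, 255.2]), array([528.2, 210.9])]
460 [(200, 164), (205, 163), (210, 165), (215, 163), (220, 165), (225, 164), (230, 165), (235, 159), (240, 134), (245, 94), (250, 83), (255, 78), (260, 82), (265, 82), (270, 79), (275, 80), (280, 82), (285, 84), (290, 102), (295, 118), (300, 127), (305, 141), (310, 157), (315, 164), (320, 165)]
470 [(200, 164), (205, 165), (210, 165), (215, 163), (220, 165), (225, 163), (230, 162), (235, 149), (240, 112), (245, 81), (250, 81), (255, 80), (260, 82), (265, 82), (270, 79), (275, 81), (280, 78), (285, 85), (290, 105), (295, 116), (300, 114), (305, 121), (310, 150), (315, 164), (320, 165)]
500 [(200, 164), (205, 163), (210, 164), (215, 165), (220, 165), (225, 147), (230, 106), (235, 79), (240, 80), (245, 82), (250, 81), (255, 81), (260, 79), (265, 82), (270, 78), (275, 83), (280, 102), (285, 115), (290, 118), (295, 129), (300, 155), (305, 164), (310, 164), (315, 164), (320, 164)]
540 [(200, 164), (205, 164), (210, 158), (215, 124), (220, 86), (225, 81), (230, 84), (235, 84), (240, 82), (245, 82), (250, 80), (255, 80), (260, 81), (265, 95), (270, 115), (275, 115), (280, 116), (285, 141), (290, 162), (295, 165), (300, 163), (305, 163), (310, 163), (315, 164), (320, 163)]
```

The top camera reads about 3 mm short in x and y against the robot, measured on the held wedge. So the foot is near (0.401,-0.063), and I'll shift 5 mm sideways and lower.

>>> apply_moves:
  rows:
    - [0.005, 0.001, -0.015, 0, 0, 0, -1]
    - [0, 0, -0.012, 0, 0, 0, -1]
    - [0, 0, -0.005, 0, 0, 0, -1]
    - [0, 0, 0, 0, 0, 0, -1]

```text
time_s: 4.35
tool_pos: [0.4335, -0.2618, 0.0264]
tool_rot: [0.646, 0.763, -0.0, -0.001]
ft_force: [-0.0, -0.2, -3.0]
finger_gap: 0.33
grasp_force: 60.7
```

>>> apply_moves:
  rows:
    - [0, 0, -0.002, 0, 0, 0, -1]
    - [0, 0, 0, 0, 0, 0, -1]

```text
time_s: 4.55
tool_pos: [0.4341, -0.2618, 0.0256]
tool_rot: [0.646, 0.763, -0.0, 0.0]
ft_force: [-0.1, 0.3, -2.6]
finger_gap: 0.326
grasp_force: 60.8
```

>>> apply_moves:
  rows:
    - [0, 0, -0.001, 0, 0, 0, -1]
    - [0, 0, 0, 0, 0, 0, -1]

```text
time_s: 4.75
tool_pos: [0.4341, -0.2618, 0.0255]
tool_rot: [0.646, 0.763, -0.0, 0.001]
ft_force: [-1.9, 1.0, 12.8]
finger_gap: 0.332
grasp_force: 62.6
```

>>> apply_moves:
  rows:
    - [0, 0, 0.0007, 0, 0, 0, -1]
    - [-0.0034, 0.0197, 0, 0, 0, 0, -1]
    - [-0.0026, 0.0148, 0, 0, 0, 0, -1]
    - [0, 0, 0, 0, 0, 0, -1]
    - [0, 0, 0, 0, 0, 0, -1]

```text
time_s: 5.25
tool_pos: [0.4285, -0.2254, 0.0255]
tool_rot: [0.645, 0.764, 0.001, -0.0]
ft_force: [-1.0, 8.4, 9.8]
finger_gap: 0.331
grasp_force: 62.2
```

Run:
```python
from plant import env
from h import *
o=env.get_obs();print(o["q"].round(3),o["tool_pos"].round(4),o["ft_force"])
im=env.capture("scene")[:,:,::-1]
p=proj(env.camera_info("scene"),[.40,-.08,.02]).astype(int);print(p)
a,b=max(p[1]-60,0),max(p[0]-80,0)
cv2.imwrite("pics/s3.png",cv2.resize(im[a:a+120,b:b+160],None,fx=5,fy=5,interpolation=cv2.INTER_CUBIC))
```

```text
[ 0.436  0.721 -0.099  2.294  0.464  0.144  0.071] [ 0.4285 -0.2254  0.0255] [-0.99221934  8.41524329  9.77327486]
[377 246]
```

View pics/s3.png

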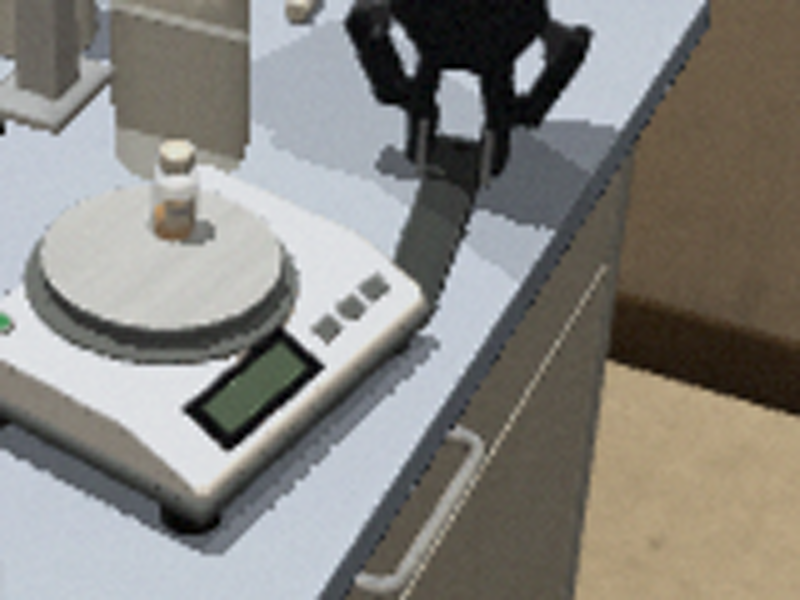

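Scene crop: wedge tip just entering under the right front corner, at crop (425,290), on the foot's line, with the vial upright. I'll relieve the down force and advance in small steps while watching q6.

>>> apply_moves:
  rows:
    - [0, 0, 0.0006, 0, 0, 0, -1]
    - [-0.0009, 0.005, 0, 0, 0, 0, -1]
    - [-0.0009, 0.005, 0, 0, 0, 0, -1]
    - [0, 0, 0, 0, 0, 0, -1]

```text
time_s: 5.7
tool_pos: [0.4263, -0.2164, 0.0255]
tool_rot: [0.646, 0.763, 0.0, -0.0]
ft_force: [0.1, 1.1, -1.2]
finger_gap: 0.332
grasp_force: 61.0
```

```bash
cat > st.py <<'E'
from plant import env
from h import *
from scipy.spatial.transform import Rotation as Ro
o=env.get_obs();M=Ro.from_quat(o["tool_rot"]).as_matrix()
print(o["time_s"],o["q"].round(3),o["tool_pos"].round(4),o["ft_force"].round(2),"push",(o["ft_force"]@[.17,-.985,0]).round(2),"yaw",np.degrees(np.arctan2(M[1,0],M[0,0])).round(2),"z",M[:,2].round(4))
E
python3 st.py
```

```text
5.7 [ 0.413  0.719 -0.09   2.309  0.47   0.13   0.045] [ 0.4263 -0.2164  0.0255] [ 0.1   1.08 -1.19] push -1.04 yaw 99.55 z [-3.e-04  2.e-04 -1.e+00]
```

>>> apply_moves:
  rows:
    - [-0.0009, 0.005, 0, 0, 0, 0, -1]
    - [-0.0009, 0.005, 0, 0, 0, 0, -1]
    - [0, 0, 0, 0, 0, 0, -1]

```text
time_s: 6.0
tool_pos: [0.4245, -0.2061, 0.0255]
tool_rot: [0.646, 0.764, 0.0, -0.0]
ft_force: [0.8, 0.6, -1.8]
finger_gap: 0.334
grasp_force: 60.9
```

```bash
python3 st.py
```

```text
6.0 [ 0.39   0.718 -0.084  2.323  0.492  0.117  0.004] [ 0.4245 -0.2061  0.0255] [ 0.82  0.58 -1.84] push -0.44 yaw 99.58 z [-4.e-04  4.e-04 -1.e+00]
```

>>> apply_moves:
  rows:
    - [-0.0009, 0.005, 0, 0, 0, 0, -1]
    - [0, 0, 0, 0, 0, 0, -1]

```text
time_s: 6.2
tool_pos: [0.4237, -0.2014, 0.0255]
tool_rot: [0.646, 0.764, 0.0, -0.0]
ft_force: [-0.2, 1.8, -2.5]
finger_gap: 0.328
grasp_force: 60.8
```

```bash
python3 st.py
```

```text
6.2 [ 0.382  0.717 -0.085  2.329  0.521  0.112 -0.034] [ 0.4237 -0.2014  0.0255] [-0.24  1.77 -2.49] push -1.79 yaw 99.56 z [-2.e-04  3.e-04 -1.e+00]
```

>>> apply_moves:
  rows:
    - [-0.0009, 0.005, 0, 0, 0, 0, -1]
    - [0, 0, 0, 0, 0, 0, -1]

```text
time_s: 6.4
tool_pos: [0.4229, -0.1969, 0.0256]
tool_rot: [0.646, 0.763, 0.0, 0.0]
ft_force: [-0.1, 1.1, -3.1]
finger_gap: 0.33
grasp_force: 60.8
```

```bash
python3 st.py
```

```text
6.4 [ 0.377  0.717 -0.091  2.335  0.576  0.109 -0.098] [ 0.4229 -0.1969  0.0256] [-0.13  1.06 -3.11] push -1.06 yaw 99.53 z [ 1.e-04  1.e-04 -1.e+00]
```

q6 is close to its limit. I'll open, lean the hand back about the wedge's width axis (which also gives more clearance to the balance), and regrip.

>>> apply_moves:
  rows:
    - [0, 0, 0, 0, 0, 0, -0.15]
    - [0, 0, 0, 0, 0, 0, -0.15]
    - [0.0005, -0.003, 0.002, 0.1, 0.017, 0, -0.15]
    - [0.0003, -0.002, 0.001, 0.1, 0.017, 0, -0.15]
    - [0, 0, 0, 0.05, 0.009, 0, -0.15]

```text
time_s: 6.9
tool_pos: [0.4227, -0.2015, 0.0256]
tool_rot: [0.643, 0.759, 0.066, -0.082]
ft_force: [-0.0, -0.8, -0.9]
finger_gap: 0.425
grasp_force: 0.0
```

>>> apply_moves:
  rows:
    - [0, 0, 0, 0, 0, 0, -0.15]
    - [0, 0, 0, 0, 0, 0, -0.15]

```text
time_s: 7.1
tool_pos: [0.4221, -0.2009, 0.025]
tool_rot: [0.643, 0.759, 0.064, -0.081]
ft_force: [0.2, 0.6, 1.2]
finger_gap: 0.427
grasp_force: 0.0
```

```bash
python3 st.py
```

```text
7.1 [ 0.762  0.784 -0.485  2.226  0.491  0.35   0.074] [ 0.4221 -0.2009  0.025 ] [0.24 0.63 1.18] push -0.58 yaw 99.37 z [-0.04    0.2019 -0.9786]
```

>>> apply_moves:
  rows:
    - [0, 0, 0.002, 0, 0, 0, -0.15]
    - [0, 0, 0, 0, 0, 0, -1]
    - [0, 0, 0, 0, 0, 0, -1]
    - [0, 0, 0, 0, 0, 0, -1]

```text
time_s: 7.5
tool_pos: [0.4228, -0.1998, 0.0281]
tool_rot: [0.642, 0.76, 0.064, -0.081]
ft_force: [-0.8, -0.7, 8.4]
finger_gap: 0.332
grasp_force: 59.0
```

```bash
python3 st.py
```

```text
7.5 [ 0.762  0.778 -0.489  2.225  0.489  0.356  0.076] [ 0.4228 -0.1998  0.0281] [-0.83 -0.73  8.45] push 0.58 yaw 99.58 z [-0.0405  0.2004 -0.9789]
```

>>> apply_moves:
  rows:
    - [0, 0, 0.0005, 0, 0, 0, -1]
    - [-0.0009, 0.005, 0, 0, 0, 0, -1]
    - [0, 0, 0, 0, 0, 0, -1]

```text
time_s: 7.8
tool_pos: [0.4222, -0.1952, 0.0281]
tool_rot: [0.642, 0.76, 0.064, -0.08]
ft_force: [0.5, -2.3, 2.5]
finger_gap: 0.326
grasp_force: 60.0
```

>>> apply_moves:
  rows:
    - [-0.0009, 0.005, 0, 0, 0, 0, -1]
    - [0, 0, 0, 0, 0, 0, -1]

```text
time_s: 8.0
tool_pos: [0.4215, -0.1906, 0.0281]
tool_rot: [0.642, 0.759, 0.064, -0.08]
ft_force: [1.0, -3.5, 5.9]
finger_gap: 0.333
grasp_force: 60.2
```

```bash
python3 st.py
```

```text
8.0 [ 0.743  0.775 -0.483  2.239  0.488  0.338  0.059] [ 0.4215 -0.1906  0.0281] [ 1.04 -3.45  5.93] push 3.58 yaw 99.5 z [-0.0391  0.2009 -0.9788]
```

>>> apply_moves:
  rows:
    - [-0.0005, 0.0025, 0.0004, 0, 0, 0, -1]
    - [-0.0005, 0.0025, 0, 0, 0, 0, -1]
    - [0, 0, 0, 0, 0, 0, -1]

```text
time_s: 8.3
tool_pos: [0.4195, -0.1851, 0.0281]
tool_rot: [0.642, 0.759, 0.064, -0.081]
ft_force: [0.7, -2.0, -0.0]
finger_gap: 0.328
grasp_force: 59.6
```

>>> apply_moves:
  rows:
    - [-0.0005, 0.0025, 0, 0, 0, 0, -1]
    - [-0.0004, 0.0025, 0, 0, 0, 0, -1]
    - [0, 0, 0, 0, 0, 0, -1]

```text
time_s: 8.6
tool_pos: [0.4186, -0.1803, 0.0281]
tool_rot: [0.643, 0.759, 0.064, -0.081]
ft_force: [0.8, -1.8, -0.3]
finger_gap: 0.331
grasp_force: 59.6
```

>>> apply_moves:
  rows:
    - [-0.0004, 0.0025, 0, 0, 0, 0, -1]
    - [-0.0004, 0.0025, 0, 0, 0, 0, -1]
    - [0, 0, 0, 0, 0, 0, -1]

```text
time_s: 8.9
tool_pos: [0.4178, -0.1752, 0.0281]
tool_rot: [0.643, 0.759, 0.064, -0.081]
ft_force: [0.4, -2.3, -0.4]
finger_gap: 0.328
grasp_force: 59.6
```

```bash
python3 st.py
```

```text
8.9 [ 0.711  0.77  -0.473  2.263  0.487  0.313  0.033] [ 0.4178 -0.1752  0.0281] [ 0.38 -2.27 -0.44] push 2.3 yaw 99.48 z [-0.0408  0.2026 -0.9784]
```

>>> apply_moves:
  rows:
    - [-0.0004, 0.0025, 0, 0, 0, 0, -1]
    - [-0.0004, 0.0025, 0, 0, 0, 0, -1]
    - [0, 0, 0, 0, 0, 0, -1]

```text
time_s: 9.2
tool_pos: [0.417, -0.1701, 0.0281]
tool_rot: [0.642, 0.759, 0.064, -0.081]
ft_force: [-0.7, -2.2, -1.4]
finger_gap: 0.329
grasp_force: 59.5
```

>>> apply_moves:
  rows:
    - [-0.0004, 0.0025, 0, 0, 0, 0, -1]
    - [-0.0004, 0.0025, 0, 0, 0, 0, -1]
    - [0, 0, 0, 0, 0, 0, -1]

```text
time_s: 9.5
tool_pos: [0.4165, -0.1663, 0.0281]
tool_rot: [0.643, 0.759, 0.064, -0.081]
ft_force: [1.6, -5.9, -0.5]
finger_gap: 0.326
grasp_force: 59.7
```

```bash
python3 st.py
python3 - <<'E'
from plant import env
from h import *
im=env.capture("scene")[:,:,::-1]
a,b=180,280
cv2.imwrite("pics/s4.png",cv2.resize(im[a:a+120,b:b+160],None,fx=5,fy=5,interpolation=cv2.INTER_CUBIC))
E
```

```text
9.5 [ 0.689  0.766 -0.463  2.276  0.486  0.295  0.016] [ 0.4165 -0.1663  0.0281] [ 1.61 -5.88 -0.48] push 6.06 yaw 99.42 z [-0.0401  0.2013 -0.9787]
```

View pics/s4.png

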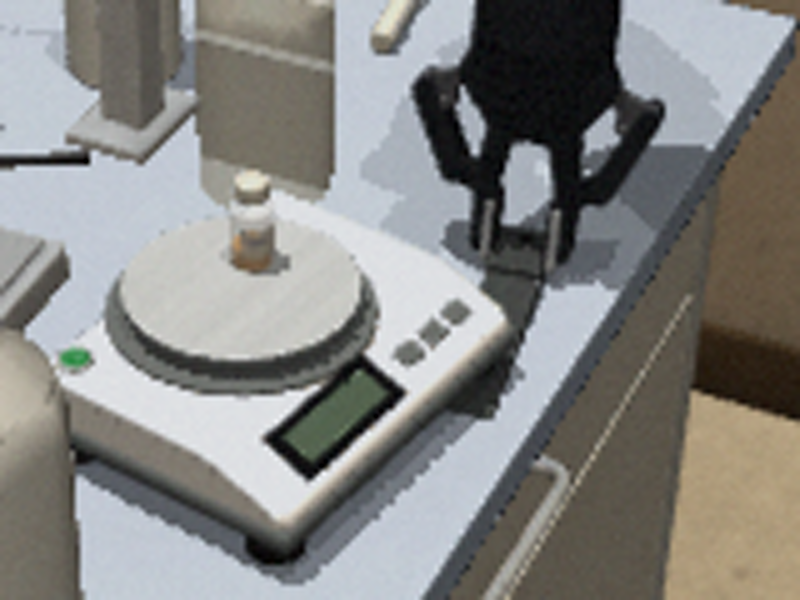

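Scene crop: wedge under the right front corner with its tip showing at (485,410), the vial upright, and the gripper clear of the shell. The push has risen to 6 N, so I'll take 1 mm steps.

>>> apply_moves:
  rows:
    - [-0.0002, 0.001, 0, 0, 0, 0, -1]
    - [0, 0, 0, 0, 0, 0, -1]

```text
time_s: 9.75
tool_pos: [0.4165, -0.166, 0.0281]
tool_rot: [0.643, 0.759, 0.064, -0.08]
ft_force: [0.5, -9.8, -0.1]
finger_gap: 0.33
grasp_force: 59.8
```

>>> apply_moves:
  rows:
    - [-0.0002, 0.001, 0, 0, 0, 0, -1]
    - [0, 0, 0, 0, 0, 0, -1]

```text
time_s: 9.95
tool_pos: [0.4164, -0.1653, 0.0281]
tool_rot: [0.643, 0.759, 0.064, -0.08]
ft_force: [1.8, -11.7, 0.8]
finger_gap: 0.33
grasp_force: 59.8
```

```bash
python3 st.py
python3 - <<'E'
from plant import env
from h import *
c=env.camera_info("scene")
print("tip vis",ray(c,np.array([497,390])/5+[280,180],.002),ray(c,np.array([490,412])/5+[280,180],.0))
d=np.array([-.17,.985]);n=np.array([.985,.17]);T=np.array([.4165,-.1663])
for s,l in((.131,-.015),(.131,.015),(.09,-.015),(.021,-.015),(-.019,-.015)):print(s,l,((proj(c,[*(T+s*d+l*n),.0015 if s>.1 else .005 if s>.05 else .015])-[280,180])*5).round())
E
```

```text
9.95 [ 0.685  0.765 -0.46   2.278  0.486  0.291  0.013] [ 0.4164 -0.1653  0.0281] [  1.81 -11.65   0.79] push 11.79 yaw 99.36 z [-0.0394  0.2003 -0.979 ]
tip vis [ 0.38572873 -0.05864757  0.002     ] [ 0.38299797 -0.04308162  0.        ]
0.131 -0.015 [494. 415.]
0.131 0.015 [436. 404.]
0.09 -0.015 [512. 362.]
0.021 -0.015 [541. 270.]
-0.019 -0.015 [556. 229.]
```

The push climbed from 2.3 to 11.8 N within about 2 mm, which is firm. Releasing and retreating along the tool axis.

>>> apply_moves:
  rows:
    - [0, 0, 0, 0, 0, 0, -0.1]
    - [0, 0, 0, 0, 0, 0, 0]
    - [0, 0, 0, 0, 0, 0, 0]
    - [0, 0, 0, 0, 0, 0, 0]

```text
time_s: 10.35
tool_pos: [0.4157, -0.163, 0.0281]
tool_rot: [0.642, 0.759, 0.065, -0.082]
ft_force: [-0.1, 0.9, 0.4]
finger_gap: 0.502
grasp_force: 0.0
```

>>> apply_moves:
  rows:
    - [0.0004, -0.002, 0.01, 0, 0, 0, 0]
    - [0.001, -0.006, 0.03, 0, 0, 0, 0]
    - [0.002, -0.02, 0.04, 0, 0, 0, 0]
    - [0.002, -0.03, 0.04, 0, 0, 0, 0]
    - [0, 0, 0, 0, 0, 0, 0]

```text
time_s: 10.85
tool_pos: [0.4229, -0.2262, 0.1524]
tool_rot: [0.645, 0.758, 0.065, -0.077]
ft_force: [-0.2, -0.2, -0.3]
finger_gap: 0.502
grasp_force: 0.0
```

```bash
python3 st.py
python3 - <<'E'
from plant import env
from h import *
a=env.capture("scene")[180:300,280:440,::-1];b=env.capture("top")[210:310,290:450,::-1]
f=lambda i:cv2.resize(i,None,fx=2.5*2,fy=2.5*2,interpolation=cv2.INTER_CUBIC)
cv2.imwrite("pics/s5.png",cv2.resize(np.vstack([a,b]),None,fx=2.7,fy=2.7,interpolation=cv2.INTER_CUBIC))
E
```

```text
10.85 [ 0.965  0.604 -0.708  2.133  0.334  0.656  0.215] [ 0.4229 -0.2262  0.1524] [-0.21 -0.18 -0.34] push 0.15 yaw 99.18 z [-0.0338  0.1979 -0.9796]
```

View pics/s5.png

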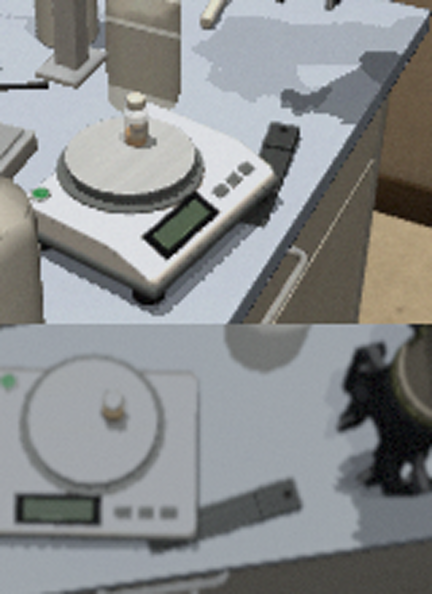

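The wedge is lying flat under the corner and the vial is upright. As a quick numeric check of the levelling I'll compare image flow on the balance with the start.

Run:
```python
from plant import env
from h import *
from scipy.optimize import least_squares
from scipy.spatial.transform import Rotation as Ro
C=np.array([.474,.007,0]);yaw=-.168;B=Ro.from_euler('z',yaw)
obs=[]
for n in("scene","top"):
    c=env.camera_info(n);a=cv2.cvtColor(cv2.imread(f"pics/{n}0.png"),6);b=cv2.cvtColor(env.capture(n),7)
    L=[(x,y,.06) for x in(-.065,-.05,-.04) for y in(-.07,-.05,-.03,.0,.03,.06,.08)]+[(.06,.08,.06),(.075,-.09,.056),(-.07,-.095,.056),(-.07,.095,.056),(.07,.095,.056)]
    W=np.array([C+B.apply(p) for p in L]);p0=np.array([proj(c,w) for w in W],np.float32).reshape(-1,1,2)
    g=cv2.goodFeaturesToTrack(a,60,.02,3,mask=cv2.fillConvexPoly(np.zeros_like(a),cv2.convexHull(np.array([proj(c,C+B.apply([x,y,.05])) for x in(-.08,.08) for y in(-.1,.1)],np.int32)),255))
    p1,s,e=cv2.calcOpticalFlowPyrLK(a,b,g,None,winSize=(11,11))
    for q,r,ok in zip(g[:,0],p1[:,0],s[:,0]):
        if ok and np.linalg.norm(r-q)<6: obs.append((c,ray(c,q,.06),r-q))
def res(v):
    R=Ro.from_rotvec(B.apply([v[0],v[1],v[2]]))
    return np.concatenate([proj(c,C+v[3:]+R.apply(X-C))-proj(c,X)-f for c,X,f in obs])
s=least_squares(res,np.zeros(6),loss="soft_l1",f_scale=.2);print(len(obs),"rot deg (bal x,y,z)",np.degrees(s.x[:3]).round(2),"shift mm",(s.x[3:]*1e3).round(1),"rms",np.sqrt(np.mean(res(s.x)**2)).round(2))
```

```text
62 rot deg (bal x,y,z) [-1.41  1.67  0.31] shift mm [-0.  -0.1  0.3] rms 0.42
```

The fit shows the balance tipped back about 2.2° (front right corner raised) and not displaced. Handing in.

```bash
python3 -c "
from plant import env
print(env.finish_job())"
```

```text
the job is handed in; nothing more can be done
None
```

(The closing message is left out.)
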